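# Find the spanner that fits the turntable's nut

## Robot

A 6-joint arm with a two-finger parallel gripper is mounted at the origin on the work surface. World frame = base frame: x ahead of the robot, y to its left, z up, the work surface at z = 0. Lengths are in m, angles in degrees, forces in N, time in s.
With the tool pointing down it reaches from about 0.3 to 0.75 m from the base axis. Payload 8.5 kg.
Tool frame: the origin (TCP) lies midway between the tips of the shut fingers; the grasp point (between the pads) lies 19 mm behind it; z points along the fingers, y is the line along which they close (so a half turn about z gives the same grasp; the last joint's range is limited). The gripper opens to 85 mm and grips with 20 to 120 N. Pads are 22 mm wide; open, the fingers measure 114 mm over their backs; the gripper's body (76 mm by 85 mm) begins 54 mm behind the grasp point. The pads swing forward as they close: fully open they stand 13 mm farther back than shut.
Start: joints at [-12.336, 21.807, 74.336, -0, 83.858, -12.336], TCP at [0.55, 0, 0.231] pointing down, gripper open.
Joint ranges: [-178.18, 178.18], [-50.72, 133.34], [12.68, 142.11], [-81.47, 261.47], [9.98, 163.14], [-165.26, 165.26]. Speed limits (degrees/s): [136.94, 136.94, 180, 180, 180, 180].

## Interface

Orientations are given as a 3x3 rotation matrix whose columns are the frame's x, y, z axes.
In Python, from rig import monitor, optics, close_job, models gives the robot as it stands.
- The arm moves only by the tool step_arm, never from a script. Its arguments are lists of equal length, an entry for each row: "fingers": the closure, from -1 (fully open) to 1 (shut); "travel": the shift along the tool's x, y, z scaled (see below), a list of three; "twist": the turn about the tool's z scaled (see below). In form: {"fingers": [fingers, ...], "travel": [[tx, ty, tz], ...], "twist": [twist, ...]}. A call has 1 to 10 rows; each row shifts and turns the commanded pose from where the row before left it, along the tool's axes as they then stand; what a row does not reach is not made up. The controller multiplies each number of a shift by 100 mm and each number of a turn by pi rad. A row lasts 1/8 s, in which the tool goes at most 62.5 mm and 10.7 degrees, less where a joint would pass 70% of its speed; a pose out of reach is approached as far as the arm can. A call with a number of a shift or a turn outside -1 to 1 is refused whole. A call with a gripper value outside its range is refused whole. The fingers move at their own pace and stop on an object; "force" is the grip in N (left out, the last holds). Time passes only in rows, so rows that do not move let the fingers close. It gives the time, the measured TCP pose, the force, the opening and the grip force at its end, in the units of the state.
- monitor.observe(): the state, without advancing time (a new reading comes with each control period).
- optics.get_image(name): name is "scene" or "side" or "wrist"; returns (picture, depth): 420x560x3 uint8, blue, green, red; 420x560 float32, m along the optical axis (not along the pixel's ray), 0 where there is no reading.
- optics.get_calibration(name): a dict with "vertical_fov" (degrees; the focal length in pixels is half the picture's height over the tangent of half this angle, whatever the lens; pixels are square), "cx", "cy" (the principal point, pixels), "distortion" ([k1, k2, p1, p2, k3] as OpenCV has them; the pictures are not rectified), "world_from_camera" (4x4, takes a point from camera to world coordinates). Camera axes: x right, y up, looking along -z (the intrinsics and any distortion apply to the point x, -y, -z); pixel columns grow to the right and rows downward; lengths in m; the calibration is good to about 2 mm. A picture is of the moment at which its call begins: read the wrist's pose just before it. get_calibration takes no time and is no camera call; for the wrist camera it gives the pose at the moment of the call.
- close_job(): hands the job in; it is judged then, once.
Trained networks look in the newest picture that a camera, given by its name, has taken for a name from the list of things; names that differ only in an ending like _2 or _b are one class to them, and where a whole thing is asked for, a point or a joint stands for the part that bears it (a point fixed in the world has none). Each returns a list of dicts, best first, with "confidence" (0 to 1); they miss things now and then, are a little off and sometimes report something else, mostly with a low value. They report only what shows in the picture. A call takes as long as a camera call. They do not tell look-alikes from the thing itself.
- models.trace(camera, query): "mask" (420x560 bool, what is visible of it) and "point" ([column, row] in pixels, amid what is visible of it).
- models.landmark_of(camera, query): "point" ([column, row] in pixels: a listed point, or the origin of a listed thing).
The state is a dict: "time_s": time; "q": joint angles; "qvel": joint speeds; "joint_efforts": joint torques, N m; "position": TCP position; "tool_rot": TCP orientation; "ft_force": force on the tool from outside, world axes, zero at the start; "wrist_torque": the same for the moment, N m; "grip_width": finger opening in m; "gripper_force": force on a finger pad.
Only numpy, scipy, OpenCV 4.12 (cv2) and the standard library are available. Lean on these libraries where they do the work, as an engineer would, in place of code of your own. Each camera call takes 0.05 s, during which the arm holds its last target. There are 200 camera calls.

## Task

Turn the kitchen turntable's wooden plate one click counter-clockwise by its peg, so that its access hole stands at the metal pointer over the next nut and clicks in there. Then find out which of the three tube spanners in the tray fits that nut, and push the fitting one through the hole fully down over the nut, with any spanner that does not fit standing upright in the tray again. Leave everything else where it is, and finish while still gripping the seated spanner upright: do not let go of it.

Things in the scene. Friction and masses are not known exactly. Their poses are not given: they have to be found in the camera images.
- turntable: fixed base of a kitchen turntable: dark steel disc 260 mm across, 8 mm thick; origin at the centre of its underside on the worktop, z up along the turning axis. Under the turning plate sit three hex nuts, one each of 14, 21 and 28 mm across flats (which is where varies, not told), 75 mm from the axis at 150, 210 and 270 degrees counter-clockwise from its +x axis
- seat (a point): middle of the nut to be worked on (at 210 degrees), at its recess's floor, 12 mm above the worktop: a seated spanner has its mouth here. Axes are the base's; two flats of the nut are square to x, the rest every 60 degrees. The nut is 10 mm high, chamfered, in a round recess 15 mm deep: a spanner too small stops on the nut, 10 mm above the floor, one too large on the rim, 15 mm above
- pointer (a point): top of the small upright metal pointer fixed on the base's rim beside the nut to be worked on, 124 mm from the axis at 210 degrees, top 30 mm above the worktop. Each nut's round recess (29, 37 or 45 mm across) takes the spanner that fits that nut with about 1 mm to spare all round, and not a larger one
- plate (a joint): angle of the turning plate (rad), growing counter-clockwise seen from above. It clicks into rest at 0 (start), 1.047 (access hole over the nut at the pointer) and 2.094 (one too far), with stops 0.12 beyond the first and last. Between clicks a spring resists with up to about 4 N at the peg; past halfway it pulls into the next click
- plate_hole (a point): centre of the round access hole, 55 mm across, in the top face of the turning plate, 75 mm from the axis. The plate is a wooden disc 236 mm across and 8 mm thick, top 39 mm above the worktop, underside 4 mm above the recesses' rims
- peg_top (a point): centre of the top of the upright turning peg on the plate: plain round wood, 16 mm thick, standing 40 mm above the plate (top 79 mm above the worktop), 98 mm from the axis, turning with the plate
- tray: low open wooden tray fixed on the worktop, 120 x 290 mm (x, y), 22 mm high, walls and floor 5 mm thick; origin at the centre of its underside. The three spanners stand in it in a row along its y axis, about 85 mm apart
- spanner_s: steel hexagonal tube spanner (deep socket), 75 mm tall, 23 mm across the outer flats, 27 over corners, standing mouth down in the tray, place varies. Bore hexagonal, 16 mm across flats, 63 mm deep, top closed. Origin: centre of the mouth (lower end), z up. Outer and bore flats face the same ways: square to its x axis and every 60 degrees, to be gripped across any pair of flats. About 110 g
- spanner_m: steel hexagonal tube spanner (deep socket), 75 mm tall, 30 mm across the outer flats, 35 over corners, standing mouth down in the tray, place varies. Bore hexagonal, 23 mm across flats, 63 mm deep, top closed. Origin: centre of the mouth (lower end), z up. Outer and bore flats face the same ways: square to its x axis and every 60 degrees, to be gripped across any pair of flats. About 160 g
- spanner_l: steel hexagonal tube spanner (deep socket), 75 mm tall, 37 mm across the outer flats, 43 over corners, standing mouth down in the tray, place varies. Bore hexagonal, 30 mm across flats, 63 mm deep, top closed. Origin: centre of the mouth (lower end), z up. Outer and bore flats face the same ways: square to its x axis and every 60 degrees, to be gripped across any pair of flats. About 220 g
- mug: bystander, to be left alone: white mug, 80 mm wide, 90 mm high, handle on its +y side
- spice_jar: bystander, to be left alone: amber glass jar, 44 mm wide, 75 mm high
- pepper_mill: bystander, to be left alone: dark wooden pepper mill, 56 mm wide, 160 mm high
- tea_tin: bystander, to be left alone: plain metal tin, 72 mm wide, 110 mm high
- salt_shaker: bystander, to be left alone: white salt shaker, 40 mm wide, 66 mm high
- screwdriver: bystander, to be left alone: screwdriver lying on the worktop, 200 mm long
- tea_box: bystander, to be left alone: cardboard box, 90 x 50 x 60 mm
Things that resemble listed ones, but are neither listed nor needed, are in the scene too. Leave any purple look-alike of the spanner_l alone.

How it is judged:
By the outcome, as a careful person would: the job done as asked, in the order asked, and still so for the second after the job is handed in, while the arm keeps its last pose, push and grip.
It also fails if it takes over 72 s, if anything falls off the work surface, if the arm or the gripper's body presses on something with over 40 N, if the wrist force passes 120 N, or if a joint passes its speed limit or range.

## Working session

There is one attempt and no reset: what is moved stays moved. The work goes in short steps, Python scripts to look and compute and a tool call to move; the robot and the scene stay as the last step left them, time stands still between calls to the robot, and variables do not carry over. Pictures are saved under pics/ and viewed, at most 12 in all, crops included, and the job is handed in when it is done.

Besides the shell and the picture viewer there is one more tool, called after "Request:" as name(argument=value, ...) on one line, values as JSON. step_arm: Moves the arm, as the interface text tells. Its arguments: {"type":"object","properties":{"fingers":{"type":"array","items":{"type":"number"}},"travel":{"type":"array","items":{"type":"array","items":{"type":"number"}}},"twist":{"type":"array","items":{"type":"number"}},"force":{"type":"number"}},"required":["fingers","travel","twist"]}

```bash
mkdir -p pics; ls; cat > h.py <<'E'
import numpy as np, cv2
from rig import monitor, optics, close_job, models
def K(c):
    f=210/np.tan(np.radians(c["vertical_fov"]/2)); return np.array([[f,0,c["cx"]],[0,f,c["cy"]],[0,0,1]])
def ray(c,p):
    u=cv2.undistortPoints(np.array([[p]],float),K(c),np.array(c["distortion"],float))[0,0]
    T=np.array(c["world_from_camera"]); d=T[:3,:3]@np.array([u[0],-u[1],-1]); return T[:3,3],d
def at_z(c,p,z):
    o,d=ray(c,p); return o+d*(z-o[2])/d[2]
def at_depth(c,p,dep):
    o,d=ray(c,p); return o+d*dep
def proj(c,P):
    T=np.linalg.inv(np.array(c["world_from_camera"])); q=T[:3,:3]@np.array(P,float)+T[:3,3]
    q=np.array([q[0],-q[1],-q[2]]); return cv2.projectPoints(q.reshape(1,1,3),np.zeros(3),np.zeros(3),K(c),np.array(c["distortion"],float))[0].ravel()
def tri(cs,ps):
    A=np.zeros((3,3));b=np.zeros(3)
    for c,p in zip(cs,ps):
        o,d=ray(c,p);d=d/np.linalg.norm(d);M=np.eye(3)-np.outer(d,d);A+=M;b+=M@o
    return np.linalg.solve(A,b)
E
python3 - <<'E'
from h import *
np.set_printoptions(precision=4,suppress=True)
for n in ["scene","side","wrist"]:
    im,d=optics.get_image(n); cv2.imwrite(f"pics/{n}0.png",im); c=optics.get_calibration(n)
    print(n,c["vertical_fov"],np.array(c["world_from_camera"])[:3,3],c["distortion"])
    for q in ["turntable","seat","pointer","plate_hole","peg_top","tray","spanner_s","spanner_m","spanner_l"]:
        r=models.landmark_of(n,q)
        print(q,[(np.round(x["point"]).astype(int).tolist(),round(x["confidence"],2),at_depth(c,x["point"],d[int(np.clip(x["point"][1],0,419)),int(np.clip(x["point"][0],0,559))]).round(3).tolist()) for x in r[:4]])
E
```

```text
pics
scene 49.94656055258663 [ 1.2016 -0.2177  1.2078] [-0.0156  0.      0.      0.      0.    ]
turntable [([317, 185], 0.9, [0.522, 0.15, 0.037]), ([380, 153], 0.34, [0.46, 0.4, 0.017])]
seat [([304, 171], 0.56, [0.459, 0.132, 0.034]), ([345, 262], 0.45, [0.794, 0.124, 0.062])]
pointer [([294, 162], 0.78, [0.414, 0.113, 0.036])]
plate_hole [([327, 160], 0.85, [0.433, 0.221, 0.021]), ([209, 293], 0.67, [0.765, -0.253, 0.075])]
peg_top [([298, 190], 0.71, [0.519, 0.088, 0.034])]
tray [([181, 241], 0.76, [0.583, -0.292, 0.055]), ([100, 280], 0.58, [0.63, -0.525, 0.06]), ([322, 186], 0.46, [0.528, 0.165, 0.036])]
spanner_s [([156, 254], 0.73, [0.598, -0.366, 0.055]), ([178, 243], 0.69, [0.58, -0.301, 0.042]), ([164, 201], 0.68, [0.409, -0.311, 0.014]), ([205, 227], 0.56, [0.54, -0.214, 0.014])]
spanner_m [([156, 254], 0.73, [0.598, -0.366, 0.055]), ([178, 243], 0.69, [0.58, -0.301, 0.042]), ([164, 201], 0.68, [0.409, -0.311, 0.014]), ([205, 227], 0.56, [0.54, -0.214, 0.014])]
spanner_l [([156, 254], 0.73, [0.598, -0.366, 0.055]), ([178, 243], 0.69, [0.58, -0.301, 0.042]), ([164, 201], 
[... 1025 characters left out ...]
85], 0.72, [0.568, -0.378, 0.042])]
spanner_l [([308, 324], 0.93, [0.372, -0.321, 0.041]), ([345, 280], 0.75, [0.544, -0.301, 0.024]), ([344, 283], 0.73, [0.545, -0.301, 0.009]), ([377, 285], 0.72, [0.568, -0.378, 0.042])]
wrist 64.31234690730098 [0.5508 0.0733 0.3754] [-0.0731  0.      0.      0.      0.    ]
turntable [([242, 14], 0.93, [0.52, 0.162, 0.045])]
seat [([166, 45], 0.56, [0.448, 0.137, 0.04])]
pointer [([116, 64], 0.95, [0.381, 0.127, 0.002])]
plate_hole []
peg_top [([278, 105], 0.78, [0.553, 0.081, 0.081])]
tray []
spanner_s [([261, 342], 0.88, [0.532, -0.202, 0.022])]
spanner_m [([261, 342], 0.88, [0.532, -0.202, 0.022])]
spanner_l [([261, 342], 0.88, [0.532, -0.202, 0.022])]
```

View pics/scene0.png

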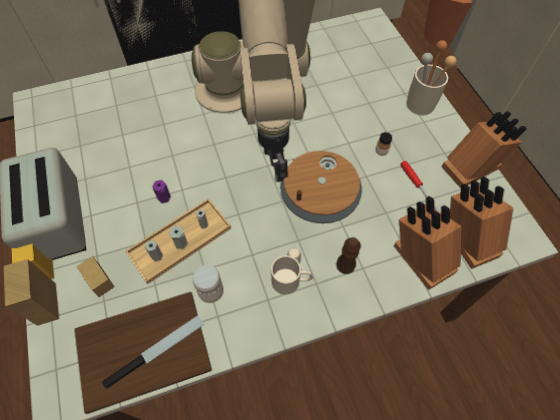

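View pics/wrist0.png

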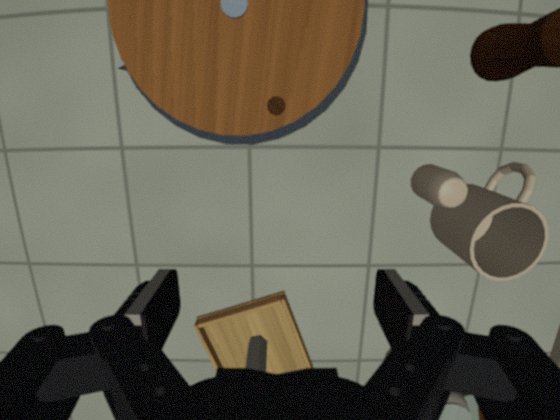

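View pics/side0.png

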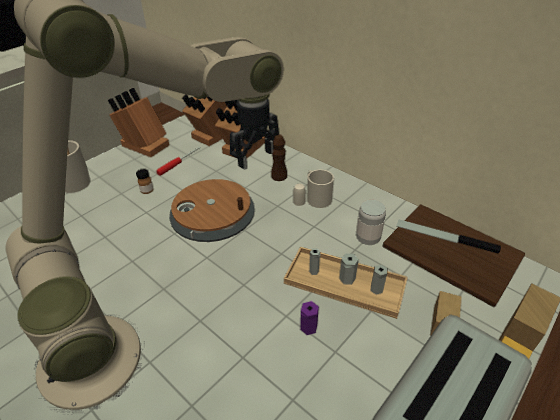

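The pictures show the peg at wrist px (276,105), the pointer at (122,67), the hole at scene px (328,163) and the tray spanners at scene (203,218), (178,238), (154,250). The purple look-alike stands apart at scene (162,190).

```bash
python3 - <<'E'
from h import *
s=monitor.observe(); print(s["time_s"],np.round(s["position"],4),np.round(s["tool_rot"],3).tolist(),s["grip_width"],s["ft_force"])
E
```

```text
1.5 [ 0.55   -0.      0.2313] [[0.0, 1.0, 0.0], [1.0, -0.0, -0.0], [-0.0, 0.0, -1.0]] 0.08564807935168049 [-0.5898515   0.48215783 -0.27153907]
```

Request:
step_arm(fingers=[-1,-1,-1], travel=[[0.4,-0.2,0],[0.4,-0.2,0],[0,0,0]], twist=[0,0,0])

```text
time_s: 1.88
position: [0.5088, 0.082, 0.2317]
tool_rot: [[-0.003, 1.0, 0.0], [1.0, 0.003, 0.0], [0.0, 0.0, -1.0]]
ft_force: [-0.1, -0.5, -0.6]
grip_width: 0.0852
gripper_force: 0.0
```

```bash
python3 - <<'E'
from h import *
np.set_printoptions(precision=4,suppress=True)
n="wrist"
im,d=optics.get_image(n); c=optics.get_calibration(n); cv2.imwrite("pics/w1.png",im)
for q,z in [("turntable",0),("pointer",.03),("plate_hole",.039),("peg_top",.079)]:
    for x in models.landmark_of(n,q)[:2]: p=x["point"]; print(q,np.round(p),x["confidence"],at_z(c,p,z), d[min(419,int(p[1])),int(p[0])])
np.savez("w1.npz",im=im,d=d,**{k:np.array(v) for k,v in c.items()})
E
```

```text
turntable [281.  95.] 0.85 [0.5161 0.1745 0.    ] 0.31267288
pointer [165. 147.] 0.81 [0.3963 0.1221 0.03  ] 0.3697575
plate_hole [517. 132.] 0.25 [0.7581 0.1416 0.039 ] 0.33112302
peg_top [322. 200.] 0.55 [0.5525 0.0785 0.079 ] 0.3036128
```

View pics/w1.png

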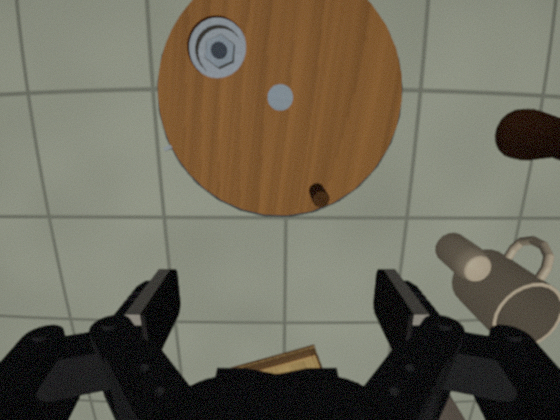

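The view shows the plate centre near (280,97), the hole with the 150° nut at (218,48), the peg top at (321,200) and the pointer tip at (168,148).

```bash
python3 - <<'E'
from h import *
from scipy.optimize import least_squares
np.set_printoptions(precision=4,suppress=True)
Z=np.load("w1.npz"); c={k:Z[k] for k in ["vertical_fov","cx","cy","distortion","world_from_camera"]}; c={k:(v.item() if v.ndim==0 else v) for k,v in c.items()}
im=Z["im"]; d=Z["d"]; print(c["world_from_camera"])
hsv=cv2.cvtColor(im,cv2.COLOR_BGR2HSV); m=((hsv[...,0]<18)&(hsv[...,1]>90)&(hsv[...,2]>60)).astype(np.uint8); m[:, 420:]=0; m[230:]=0
m=cv2.morphologyEx(m,cv2.MORPH_OPEN,np.ones((3,3)))
cs,h=cv2.findContours(m,cv2.RETR_CCOMP,cv2.CHAIN_APPROX_NONE)
def fit(P):
    r=least_squares(lambda v:np.hypot(P[:,0]-v[0],P[:,1]-v[1])-v[2],[*P.mean(0),.1],loss="soft_l1",f_scale=.001); return r.x,np.sqrt(np.mean(r.fun**2))
for k in sorted(cs,key=len)[::-1][:4]:
    k=k[:,0]; k=k[(k[:,1]>3)]; P=np.array([at_z(c,p,.039)[:2] for p in k.astype(float)]); print(len(k),k.mean(0),fit(P))
for p in [(300,60),(250,130),(218,48),(228,30),(321,201),(320,188),(168,148),(280,97)]: print(p,at_depth(c,p,d[p[1],p[0]]))
E
```

```text
[[ 1.     -0.0026 -0.0022  0.5103]
 [ 0.0031  0.9587  0.2843  0.1542]
 [ 0.0014 -0.2843  0.9587  0.3757]
 [ 0.      0.      0.      1.    ]]
585 [283.7419 134.9761] (array([0.5136, 0.1703, 0.1174]), np.float64(0.005222147472857038))
175 [216.7943  47.1829] (array([0.4548, 0.2151, 0.028 ]), np.float64(0.00033290673283201496))
79 [279.7848  96.8101] (array([0.5139, 0.1704, 0.0133]), np.float64(0.0002565832592446355))
6 [325.  197.5] (array([0.5615, 0.071 , 0.0013]), np.float64(0.0002052586687561825))
(300, 60) [0.5327 0.2039 0.0397]
(250, 130) [0.4848 0.1392 0.0393]
(218, 48) [0.4541 0.2167 0.0276]
(228, 30) [0.4622 0.2364 0.0121]
(321, 201) [0.5518 0.0777 0.0796]
(320, 188) [0.5516 0.0879 0.0708]
(168, 148) [0.3993 0.121  0.0307]
(280, 97) [0.5141 0.1701 0.0446]
```

Request:
step_arm(fingers=[-0.1,-0.1,-0.1,-0.1,-0.1], travel=[[-0.04,0.43,0],[0,0,0.4],[0,0,0.4],[0,0,0.3],[0,0,0]], twist=[0,-0.0415,-0.0415,-0.0415,0], force=30)

```text
time_s: 2.75
position: [0.5523, 0.0753, 0.1195]
tool_rot: [[-0.379, 0.925, -0.005], [0.925, 0.379, 0.0], [0.002, -0.004, -1.0]]
ft_force: [-0.5, -0.2, 0.1]
grip_width: 0.0471
gripper_force: 0.0
```

Request:
step_arm(fingers=[-0.1,-0.1,-0.1,0.8,0.8,0.8,0.8], travel=[[0.02,0,0.4],[0,0,0.3],[0,0,0],[0,0,0],[0,0,0],[0,0,0],[0,0,0]], twist=[0,0,0,0,0,0,0], force=30)

```text
time_s: 3.62
position: [0.5532, 0.0777, 0.0532]
tool_rot: [[-0.381, 0.925, 0.004], [0.925, 0.381, -0.0], [-0.002, 0.003, -1.0]]
ft_force: [0.1, -0.9, 7.7]
grip_width: 0.0149
gripper_force: 29.3
```

Request:
step_arm(fingers=[0.8,0.8,0.8,0.8,0.8], travel=[[0,0,-0.04],[0.008,0.128,0],[0.008,0.128,0],[0.008,0.128,0],[0,0,0]], twist=[0,-0.0417,-0.0417,-0.0417,0])

```text
time_s: 4.25
position: [0.5834, 0.0987, 0.0537]
tool_rot: [[-0.706, 0.709, -0.003], [0.709, 0.706, -0.001], [0.002, -0.003, -1.0]]
ft_force: [1.9, -4.3, -20.1]
grip_width: 0.0149
gripper_force: 31.6
```

Request:
step_arm(fingers=[0.8,0.8,0.8,0.8,0.8,0.8,0.8], travel=[[0,0,0.03],[0.008,0.128,0],[0.008,0.128,0],[0.008,0.128,0],[0.008,0.128,0],[0.008,0.128,0],[0,0,0]], twist=[0,-0.0417,-0.0417,-0.0417,-0.0417,-0.0417,0])

```text
time_s: 5.12
position: [0.6122, 0.1563, 0.0535]
tool_rot: [[-0.991, 0.133, 0.001], [0.133, 0.991, 0.001], [-0.001, 0.001, -1.0]]
ft_force: [-3.3, 1.6, 2.6]
grip_width: 0.0145
gripper_force: 33.7
```

Request:
step_arm(fingers=[-0.1,-0.1,-0.1,-0.1,-0.1,-0.1,-0.1], travel=[[0,0,0],[0,0,0],[0,0,0],[0,0,-0.6],[0.1,0,-0.6],[0.3,0,-0.6],[0,0,0]], twist=[0,0,0,0,0,0,0])

```text
time_s: 6.0
position: [0.5749, 0.1607, 0.2334]
tool_rot: [[-0.991, 0.131, 0.009], [0.131, 0.991, 0.001], [-0.009, 0.002, -1.0]]
ft_force: [0.5, 0.1, -0.5]
grip_width: 0.0471
gripper_force: 0.0
```

```bash
cat > look.py <<'E'
from h import *
from scipy.optimize import least_squares
np.set_printoptions(precision=4,suppress=True)
def fit(P):
    r=least_squares(lambda v:np.hypot(P[:,0]-v[0],P[:,1]-v[1])-v[2],[*P.mean(0),.03],loss="soft_l1",f_scale=.001); return r.x,np.sqrt(np.mean(r.fun**2))
def snap(n,name):
    c=optics.get_calibration(n); im,d=optics.get_image(n); cv2.imwrite(f"pics/{name}.png",im)
    np.savez(name+".npz",im=im,d=d,**{k:np.array(v) for k,v in c.items()}); return im,d,c
def load(name):
    Z=np.load(name+".npz"); c={k:Z[k] for k in ["vertical_fov","cx","cy","distortion","world_from_camera"]}
    return Z["im"],Z["d"],{k:(v.item() if v.ndim==0 else v) for k,v in c.items()}
E
python3 - <<'E'
from look import *
im,d,c=snap("wrist","w2")
hsv=cv2.cvtColor(im,cv2.COLOR_BGR2HSV); m=((hsv[...,0]<18)&(hsv[...,1]>90)&(hsv[...,2]>60)).astype(np.uint8)
m=cv2.morphologyEx(m,cv2.MORPH_OPEN,np.ones((3,3)))
cs,h=cv2.findContours(m,cv2.RETR_CCOMP,cv2.CHAIN_APPROX_NONE)
for k in sorted(cs,key=len)[::-1][:4]:
    k=k[:,0]; k=k[(k[:,1]>3)]; P=np.array([at_z(c,p,.039)[:2] for p in k.astype(float)]); print(len(k),k.mean(0),fit(P))
for q,z in [("peg_top",.079),("pointer",.03),("seat",.012)]:
    for x in models.landmark_of("wrist",q)[:1]: print(q,x["point"],at_z(c,x["point"],z))
E
```

```text
580 [277.4397 135.5207] (array([0.5124, 0.1714, 0.1175]), np.float64(0.0004150480100958508))
344 [540.4767 136.5349] (array([0.5451, 0.5632, 0.1273]), np.float64(0.010001542402450861))
177 [238.1921  51.0282] (array([0.4441, 0.1433, 0.0281]), np.float64(0.0003457529439167953))
132 [525.9318 354.4091] (array([0.8417, 0.4557, 0.029 ]), np.float64(0.00936177229374277))
peg_top [276.7, 231.1] [0.6117 0.1578 0.079 ]
pointer [204.6, 3.2] [0.3961 0.1181 0.03  ]
```

View pics/w2.png

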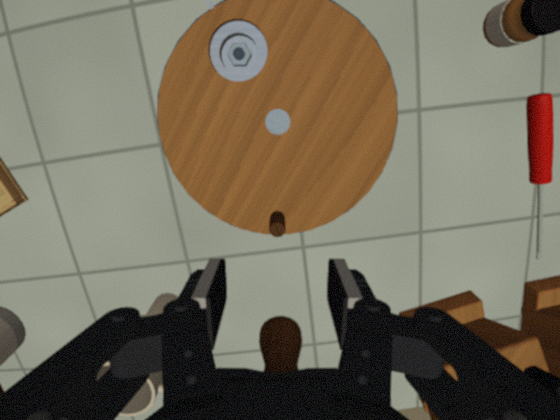

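The hole now stands at the pointer, with its centre near (238,51). I'll enlarge it to size the nut.

```bash
python3 - <<'E'
from look import *
# rectify top-down: world plane z, 0.2 mm/px
def rect(name,cx,cy,z,ext=.035,N=300):
    im,d,c=load(name); xs=np.linspace(-ext,ext,N)
    mp=np.array([[proj(c,[cx+x,cy+y,z]) for x in xs] for y in xs[::-1]],np.float32)
    return cv2.remap(im,mp[...,0],mp[...,1],cv2.INTER_CUBIC)
a=rect("w2",.4441,.1425,.022); b=rect("w1",.4548,.2151,.022)
cv2.imwrite("pics/nuts.png",np.hstack([a,b]))
im,d,c=load("w2")
print(proj(c,[.4441,.1425,.022]))
for p in [(238,52),(250,50),(238,40),(226,52)]: print(p,at_depth(c,p,d[p[1],p[0]]))
E
```

```text
[238.9786  54.0526]
(238, 52) [0.4429 0.1422 0.0265]
(250, 50) [0.4401 0.1533 0.0117]
(238, 40) [0.4294 0.1429 0.0133]
(226, 52) [0.4389 0.1291 0.0134]
```

View pics/nuts.png

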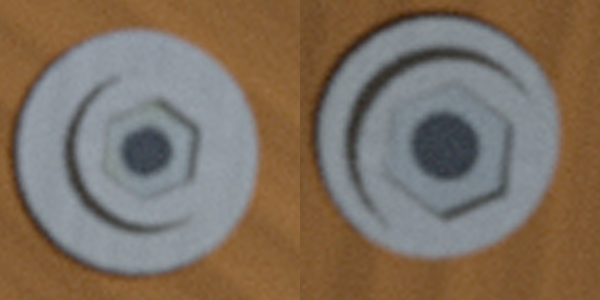

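The nut at the pointer measures about 21.5 mm across flats with a recess of about 37 mm, so it is the 21 mm one and spanner_m should fit. The other nut is about 28 mm. Now to the tray.

Request:
step_arm(fingers=[-0.1,-0.1,-0.1,-0.1,-0.1,-0.1,-0.1,-0.1,-0.1,-0.1], travel=[[-0.06,-0.48,-0.2],[-0.06,-0.48,-0.2],[-0.06,-0.48,0],[-0.06,-0.48,0],[-0.06,-0.48,0],[-0.06,-0.48,0],[-0.06,-0.48,0],[-0.06,-0.48,0],[-0.06,-0.48,0],[-0.06,-0.48,0]], twist=[0,0,0,0,0,0,0,0,0,0])

```text
time_s: 7.45
position: [0.5709, -0.3253, 0.2661]
tool_rot: [[-0.991, 0.132, -0.002], [0.132, 0.991, 0.002], [0.003, 0.002, -1.0]]
ft_force: [0.1, -0.6, 0.5]
grip_width: 0.0468
gripper_force: 0.0
```

Request:
step_arm(fingers=[-0.1,-0.1,-0.1,-0.1,-0.1,-0.1,-0.1,-0.1,-0.1,-0.1], travel=[[0,0,0],[0,0,0],[0,0,0],[0,0,0],[0,0,0],[0,0,0],[0,0,0],[0,0,0],[0,0,0],[0,0,0]], twist=[0.058,0.058,0.058,0.058,0.058,0.058,0.058,0.052,0,0])

```text
time_s: 8.7
position: [0.5711, -0.3235, 0.2672]
tool_rot: [[-0.003, 1.0, -0.001], [1.0, 0.003, 0.001], [0.001, -0.001, -1.0]]
ft_force: [-0.9, 0.0, 0.2]
grip_width: 0.0468
gripper_force: 0.0
```

```bash
python3 - <<'E'
from look import *
im,d,c=snap("wrist","w3"); print(np.array(c["world_from_camera"])[:3,3])
for x in models.trace("wrist","spanner_m")[:6]:
    m=x["mask"]; ys,xs=np.nonzero(m); print(x["confidence"],x["point"],m.sum(),xs.min(),xs.max(),ys.min(),ys.max())
    u=[at_depth(c,(a,b),d[b,a]) for a,b in zip(xs[::3],ys[::3]) if d[b,a]>0]; u=np.array(u); t=u[u[:,2]>np.percentile(u[:,2],98)-.006]; print("  top",t.mean(0),np.ptp(t,0),len(t))
E
```

```text
[ 0.5718 -0.2503  0.4114]
0.96 [285.8, 221.7] 1127 271 299 200 247
  top [ 0.5817 -0.368   0.0812] [0.0284 0.0318 0.0064] 223
0.84 [265.3, 156.5] 1371 246 288 136 179
  top [ 0.5622 -0.2931  0.0813] [0.0416 0.0378 0.0053] 405
0.83 [232.9, 76.1] 716 215 246 62 93
  top [ 0.5261 -0.2145  0.0814] [0.0227 0.0239 0.004 ] 173
0.7 [112.0, 169.0] 1980 82 143 148 193
  top [ 0.3893 -0.3086  0.0761] [0.037 0.04  0.006] 360
```

View pics/w3.png

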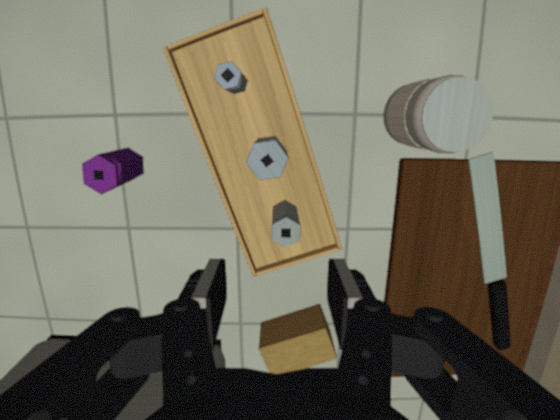

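The three spanners stand in the tray: small (232,76), large (266,158) and medium (286,232). The purple look-alike is at (112,170). I'll go closer over the medium one.

Request:
step_arm(fingers=[-0.3,-0.3,-0.3,-0.3], travel=[[-0.45,0.1,0],[0,0,0.5],[0,0,0.4],[0,0,0]], twist=[0,0,0,0])

```text
time_s: 9.3
position: [0.5801, -0.3676, 0.1752]
tool_rot: [[-0.001, 1.0, -0.005], [1.0, 0.001, 0.005], [0.005, -0.005, -1.0]]
ft_force: [-0.1, 0.2, 1.1]
grip_width: 0.0553
gripper_force: 0.0
```

```bash
cat > hexfit.py <<'E'
from look import *
def hexfit(name,ctr,z,AF=.030,ext=.03,N=300):
    im,d,c=load(name); xs=np.linspace(-ext,ext,N)
    X,Y=np.meshgrid(xs,xs[::-1])
    T=np.array([[proj(c,[ctr[0]+x,ctr[1]+y,z]) for x in xs] for y in xs[::-1]],np.float32)
    r=cv2.remap(im,T[...,0],T[...,1],cv2.INTER_CUBIC); dd=cv2.remap(d,T[...,0],T[...,1],cv2.INTER_NEAREST)
    Tw=np.linalg.inv(np.array(c["world_from_camera"])); dep=-(Tw[2,0]*(ctr[0]+X)+Tw[2,1]*(ctr[1]+Y)+Tw[2,2]*z+Tw[2,3])
    top=(abs(dd-dep)<.006).astype(float); gray=cv2.GaussianBlur(cv2.cvtColor(r,cv2.COLOR_BGR2GRAY).astype(float),(0,0),2)
    gx,gy=cv2.Sobel(gray,cv2.CV_64F,1,0),-cv2.Sobel(gray,cv2.CV_64F,0,1)
    s=(N-1)/(2*ext); best=[]
    def samp(A,x,y): return cv2.remap(A.astype(np.float32),((x+ext)*s).astype(np.float32)[None],((ext-y)*s).astype(np.float32)[None],cv2.INTER_LINEAR)[0]
    t=np.linspace(-.4,.4,25)*AF/np.sqrt(3)*1.15
    for a in np.arange(-30,30,1.5):
        for ox in np.arange(-.005,.0051,.0005):
            for oy in np.arange(-.005,.0051,.0005):
                px,py,nx,ny=[],[],[],[]
                for k in range(6):
                    th=np.radians(a+60*k); px.append(ox+AF/2*np.cos(th)-t*np.sin(th)); py.append(oy+AF/2*np.sin(th)+t*np.cos(th)); nx.append(np.full(25,np.cos(th))); ny.append(np.full(25,np.sin(th)))
                px,py,nx,ny=map(np.concatenate,(px,py,nx,ny))
                g=samp(gx,px,py)*nx+samp(gy,px,py)*ny
                best.append((-np.mean(np.abs(g.reshape(6,-1).mean(1))),a,ctr[0]+ox,ctr[1]+oy))
    best.sort(); yy=top.nonzero()
    return best[:4],(ctr[0]+X[yy].mean(),ctr[1]+Y[yy].mean()),r,(top*255).astype(np.uint8)
E
python3 - <<'E'
from hexfit import *
im,d,c=snap("wrist","w4")
q=models.trace("wrist","spanner_m")
for x in q[:4]:
    m=x["mask"]; ys,xs=np.nonzero(m); u=np.array([at_depth(c,(a,b),d[b,a]) for a,b in zip(xs,ys) if d[b,a]>0]); t=u[u[:,2]>np.percentile(u[:,2],98)-.006]
    print(x["confidence"],x["point"],"top",t.mean(0),np.ptp(t,0),len(t))
b,tc,r,top=hexfit("w4",(.5817,-.368),.080)
for i in b: print(np.round(i,4))
print(tc); cv2.imwrite("pics/hex.png",np.hstack([r,cv2.cvtColor(top,cv2.COLOR_GRAY2BGR)]))
E
```

```text
0.89 [43.2, 135.9] top [ 0.3901 -0.3086  0.0761] [0.0384 0.0417 0.0071] 2020
0.86 [209.3, 12.4] top [ 0.5266 -0.2235  0.0808] [0.0194 0.0066 0.0068] 261
0.79 [281.6, 208.8] top [ 0.5816 -0.3681  0.0812] [0.0295 0.0338 0.0068] 1347
0.75 [251.5, 116.6] top [ 0.5621 -0.2939  0.0815] [0.0419 0.0384 0.0053] 2526
[-25.9623   0.       0.5822  -0.37  ]
[-25.844   -1.5      0.5822  -0.37  ]
[-25.3832   1.5      0.5822  -0.37  ]
[-25.2993   0.       0.5822  -0.3695]
(np.float64(0.5815828285559539), np.float64(-0.3685412322563998))
```

View pics/hex.png

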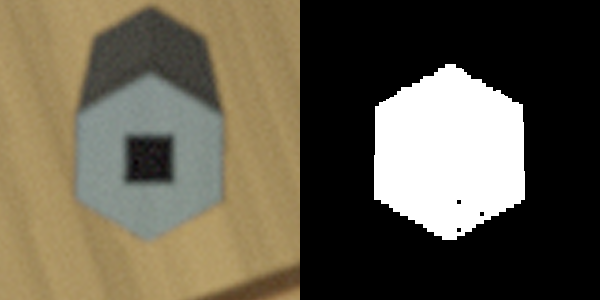

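The medium spanner's flats are square to world x within a degree, with its top centre at (0.582,-0.369). The tool is already aligned, so I grasp now.

Request:
step_arm(fingers=[-0.3,-0.3,-0.3,-0.3,-0.3], travel=[[-0.017,0.015,0.3],[0,0,0.4],[0,0,0.3],[0,0,0.25],[0,0,0]], twist=[0,0,0,0,0])

```text
time_s: 10.02
position: [0.5829, -0.3702, 0.0538]
tool_rot: [[-0.001, 1.0, 0.0], [1.0, 0.001, -0.0], [-0.0, 0.0, -1.0]]
ft_force: [0.4, 0.5, 1.2]
grip_width: 0.0555
gripper_force: 0.0
```

Request:
step_arm(fingers=[0.5,0.5,0.5,0.5,0.5,0.5], travel=[[0,0,0],[0,0,0],[0,0,0],[0,0,0],[0,0,0],[0,0,0]], twist=[0,0,0,0,0,0], force=40)

```text
time_s: 10.78
position: [0.5831, -0.3708, 0.0557]
tool_rot: [[-0.0, 1.0, 0.002], [1.0, 0.0, -0.003], [-0.003, 0.002, -1.0]]
ft_force: [-0.8, 0.2, 6.8]
grip_width: 0.029
gripper_force: 40.0
```

Request:
step_arm(fingers=[-0.1,-0.1,-0.1,-0.1,0.5,0.5,0.5,0.5], travel=[[0,0,0],[0,0,0],[0.01,-0.01,0.1],[0,0,0],[0,0,0],[0,0,0],[0,0,0],[0,0,0]], twist=[0,0,0,0,0,0,0,0], force=60)

```text
time_s: 11.78
position: [0.5816, -0.369, 0.0431]
tool_rot: [[-0.0, 1.0, -0.0], [1.0, 0.0, 0.0], [0.0, -0.0, -1.0]]
ft_force: [-0.4, 0.3, -1.5]
grip_width: 0.0294
gripper_force: 59.1
```

Request:
step_arm(fingers=[0.5,0.5,0.5,0.5,0.5,0.5,0.5,0.5,0.5,0.5], travel=[[0,0,-0.3],[0,0,-0.4],[0,0,-0.4],[0,0,-0.4],[0.45,-0.12,0],[0.45,-0.12,0],[0.45,-0.12,0],[0.45,-0.12,0],[0.45,-0.12,0],[0.45,-0.12,0]], twist=[0,0,0,0,0,0,0,0,0,0])

```text
time_s: 13.02
position: [0.5089, -0.0976, 0.1934]
tool_rot: [[-0.0, 1.0, 0.0], [1.0, 0.0, -0.0], [-0.0, 0.0, -1.0]]
ft_force: [0.5, 1.0, -1.4]
grip_width: 0.0291
gripper_force: 59.7
```

Request:
step_arm(fingers=[0.5,0.5,0.5,0.5,0.5,0.5], travel=[[0.45,-0.13,0],[0.45,-0.13,0],[0.45,-0.13,0],[0.45,-0.13,0],[0,-0.1,0],[0,0,0]], twist=[0.01,0.01,0.01,0.009,0,0])

```text
time_s: 13.78
position: [0.4557, 0.0841, 0.1934]
tool_rot: [[0.121, 0.993, 0.0], [0.993, -0.121, -0.0], [-0.0, 0.0, -1.0]]
ft_force: [-0.2, -0.5, -1.5]
grip_width: 0.0289
gripper_force: 59.6
```

```bash
python3 - <<'E'
from look import *
s=monitor.observe(); print(s["position"],s["grip_width"])
im,d,c=snap("wrist","w5")
E
```

```text
[0.4557 0.0841 0.1934] 0.028942247922381762
```

View pics/w5.png

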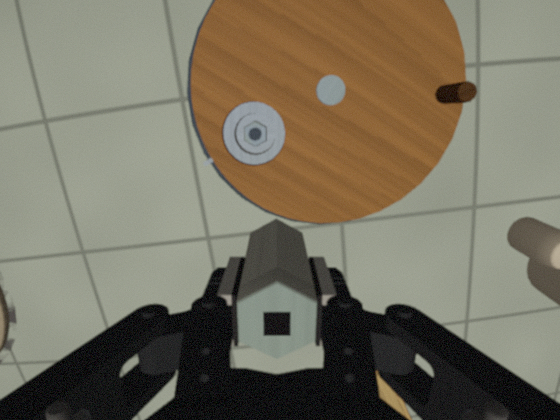

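```bash
python3 - <<'E'
from look import *
im,d,c=load("w5")
m=None
for p,z in [((255,133),.022),((254,133),.039),((276,320),.2304),((277,323),.2304),((278,270),.2304),((277.5,220),.1554),((239,292),.2304),((248,232),.1554),((318,292),.2304),((307,231),.1554)]: print(p,z,at_z(c,p,z))
hsv=cv2.cvtColor(im,cv2.COLOR_BGR2HSV); m=((hsv[...,0]<18)&(hsv[...,1]>90)&(hsv[...,2]>60)).astype(np.uint8); m[230:]=0
cs,h=cv2.findContours(cv2.morphologyEx(m,cv2.MORPH_OPEN,np.ones((3,3))),cv2.RETR_CCOMP,cv2.CHAIN_APPROX_NONE)
for k in sorted(cs,key=len)[::-1][:3]:
    k=k[:,0]; k=k[(k[:,1]>3)]; P=np.array([at_z(c,p,.039)[:2] for p in k.astype(float)]); print(len(k),k.mean(0),fit(P))
# nut hole (dark, centre)
g=cv2.cvtColor(im,cv2.COLOR_BGR2GRAY)[120:146,242:268]; dk=(g<np.percentile(g,12)).astype(np.uint8)
n,l,st,ce=cv2.connectedComponentsWithStats(dk); i=1+np.argmax(st[1:,4]); q=ce[i]+[242,120]; print(st[i],q,at_z(c,q,.022))
cv2.imwrite("pics/n5.png",cv2.resize(im[90:180,205:305],None,fx=5,fy=5,interpolation=cv2.INTER_CUBIC))
E
```

```text
(255, 133) 0.022 [0.4439 0.1427 0.022 ]
(254, 133) 0.039 [0.4442 0.1436 0.039 ]
(276, 320) 0.2304 [0.4564 0.084  0.2304]
(277, 323) 0.2304 [0.4566 0.0827 0.2304]
(278, 270) 0.2304 [0.4596 0.1044 0.2304]
(277.5, 220) 0.1554 [0.4591 0.0989 0.1554]
(239, 292) 0.2304 [0.4446 0.0974 0.2304]
(248, 232) 0.1554 [0.4412 0.0938 0.1554]
(318, 292) 0.2304 [0.4729 0.0939 0.2304]
(307, 231) 0.1554 [0.4752 0.0903 0.1554]
594 [334.4613 131.0623] (array([0.5122, 0.1714, 0.1175]), np.float64(0.0051183772091307304))
182 [253.522  132.5989] (array([0.4437, 0.1433, 0.0281]), np.float64(0.0002588518599052523))
89 [330.3034  89.7528] (array([0.5135, 0.1716, 0.0132]), np.float64(0.00021100015390415936))
[ 8  9 10 10 81] [254.5802 133.4815] [0.4435 0.1423 0.022 ]
```

View pics/n5.png

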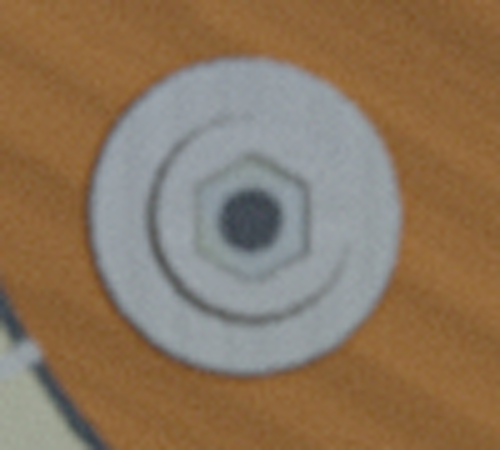

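```bash
python3 - <<'E'
from look import *
im,d,c=load("w5")
for r in range(216,276,6):
    print(r,[ "%.4f %.4f %.3f"%tuple(at_depth(c,(x,r),d[r,x])) for x in (255,277,299)])
for r in (285,300,340,350): print(r,[ "%.4f %.4f %.3f"%tuple(at_depth(c,(x,r),d[r,x])) for x in (250,277,305)])
P=np.array([[*at_depth(c,(x,r),d[r,x])] for r in range(260,370) for x in range(225,330)]); z=P[:,2]
t=P[abs(z-.230)<.004]; print(t.mean(0),np.ptp(t,0),len(t))
cv2.imwrite("pics/s5.png",cv2.resize(im[205:365,200:360],None,fx=3.7,fy=3.7,interpolation=cv2.INTER_CUBIC))
E
```

```text
216 ['0.4307 0.0568 0.000', '0.4538 0.0547 0.003', '0.4755 0.0635 0.039']
222 ['0.4300 0.0509 0.003', '0.4589 0.1006 0.164', '0.4761 0.0448 0.001']
228 ['0.4288 0.0435 0.000', '0.4589 0.1005 0.174', '0.4754 0.0384 0.002']
234 ['0.4462 0.0956 0.165', '0.4589 0.1002 0.182', '0.4702 0.0919 0.163']
240 ['0.4469 0.0960 0.176', '0.4589 0.1006 0.191', '0.4696 0.0925 0.174']
246 ['0.4473 0.0958 0.184', '0.4589 0.1007 0.199', '0.4690 0.0930 0.183']
252 ['0.4480 0.0964 0.193', '0.4589 0.1009 0.206', '0.4685 0.0933 0.191']
258 ['0.4485 0.0966 0.200', '0.4588 0.1001 0.210', '0.4680 0.0941 0.200']
264 ['0.4488 0.0966 0.206', '0.4588 0.1003 0.217', '0.4676 0.0940 0.206']
270 ['0.4492 0.0967 0.212', '0.4588 0.1009 0.223', '0.4672 0.0945 0.212']
285 ['0.4479 0.0963 0.224', '0.4586 0.0990 0.231', '0.4687 0.0932 0.223']
300 ['0.4483 0.0945 0.232', '0.4579 0.0935 0.232', '0.4679 0.0915 0.231']
340 ['0.4459 0.0779 0.233', '0.4558 0.0755 0.231', '0.4663 0.0746 0.232']
350 ['0.4011 -0.1098 0.002', '0.4553 0.0716 0.232', '0.4672 -0.1192 0.001']
[0.4569 0.0865 0.2315] [0.0389 0.0339 0.008 ] 6112
```

View pics/s5.png

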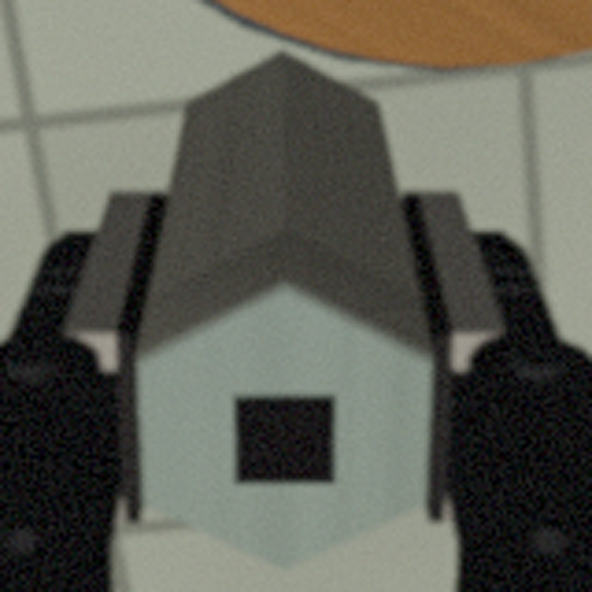

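Request:
step_arm(fingers=[0.5,0.5,0.5,0.5,0.5,0.5], travel=[[0.286,-0.1,0],[0.286,-0.098,0],[0,0,0.35],[0,0,0.35],[0,0,0.3],[0,0,0]], twist=[0,0,0,0,0,0])

```text
time_s: 14.58
position: [0.4432, 0.1424, 0.0919]
tool_rot: [[0.124, 0.992, -0.004], [0.992, -0.124, -0.0], [-0.001, -0.004, -1.0]]
ft_force: [0.5, -0.7, -1.0]
grip_width: 0.0292
gripper_force: 59.6
```

Request:
step_arm(fingers=[0.5,0.5,0.5,0.5,0.5], travel=[[0.007,0,0.12],[0,0,0.1],[0,0,0.05],[0,0,0.03],[0,0,0]], twist=[0,0,0,0,0])

```text
time_s: 15.2
position: [0.4435, 0.1441, 0.0632]
tool_rot: [[0.122, 0.993, -0.0], [0.993, -0.122, -0.0], [-0.0, -0.0, -1.0]]
ft_force: [-0.2, -0.5, -1.4]
grip_width: 0.0291
gripper_force: 59.6
```

Request:
step_arm(fingers=[0.5,0.5,0.5,0.5], travel=[[-0.006,0,0.03],[0,0,0.03],[0,0,0],[0,0,0]], twist=[0,0,0,0])

```text
time_s: 15.7
position: [0.4435, 0.1436, 0.0573]
tool_rot: [[0.122, 0.993, 0.0], [0.993, -0.122, 0.0], [0.0, 0.0, -1.0]]
ft_force: [-0.2, 0.4, -2.3]
grip_width: 0.0293
gripper_force: 59.6
```

Request:
step_arm(fingers=[0.5,0.5,0.5,0.5,0.5], travel=[[0,0,0.03],[0,0,0.03],[0,0,0.02],[0,0,0],[0,0,0]], twist=[0,0,0,0,0])

```text
time_s: 16.32
position: [0.4434, 0.1436, 0.05]
tool_rot: [[0.122, 0.993, 0.0], [0.993, -0.122, -0.0], [0.0, 0.0, -1.0]]
ft_force: [-3.7, -1.0, 10.9]
grip_width: 0.0293
gripper_force: 61.3
```

Request:
step_arm(fingers=[0.5,0.5,0.5], travel=[[0,0,0.01],[0,0,0],[0,0,0]], twist=[0,0,0])

```text
time_s: 16.7
position: [0.4434, 0.1436, 0.0499]
tool_rot: [[0.122, 0.993, 0.001], [0.993, -0.122, -0.0], [0.0, 0.001, -1.0]]
ft_force: [-7.3, -1.7, 24.0]
grip_width: 0.0294
gripper_force: 63.1
```

```bash
python3 - <<'E'
from look import *
s=monitor.observe(); print(s["position"],s["ft_force"],s["wrist_torque"])
im,d,c=snap("wrist","w6")
for x in (260,277,295): print([ "%.4f %.4f %.4f"%tuple(at_depth(c,(x,r),d[r,x])) for r in (250,290,310,340)])
E
```

```text
[0.4434 0.1436 0.0499] [-7.3156 -1.7458 24.0198] [-0.1877  1.413  -0.0074]
['0.4382 0.1570 0.0499', '0.4400 0.1574 0.0879', '0.4388 0.1491 0.0878', '0.4372 0.1366 0.0886']
['0.4465 0.1598 0.0589', '0.4460 0.1567 0.0881', '0.4450 0.1484 0.0879', '0.4435 0.1358 0.0885']
['0.4544 0.1541 0.0479', '0.4524 0.1554 0.0872', '0.4515 0.1485 0.0893', '0.4502 0.1348 0.0882']
```

View pics/w6.png

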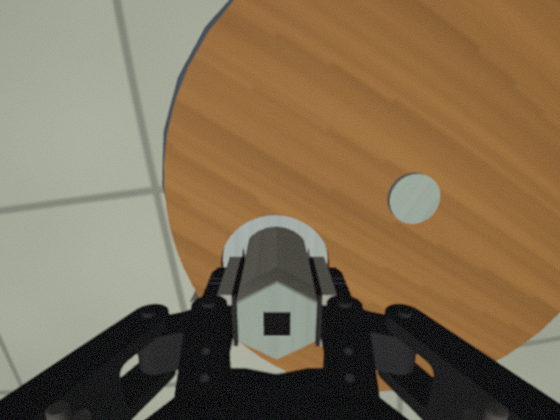

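The spanner shows seated in the hole around (277,300), with its top at about 0.087 m as expected and a firm floor contact. I'll relieve the small sideways load.

Request:
step_arm(fingers=[0.5,0.5,0.5], travel=[[0,-0.005,-0.005],[0,0,0],[0,0,0]], twist=[0,0,0])

```text
time_s: 17.12
position: [0.4433, 0.1436, 0.0499]
tool_rot: [[0.122, 0.993, 0.002], [0.993, -0.122, -0.0], [0.0, 0.002, -1.0]]
ft_force: [-3.5, -1.0, 16.0]
grip_width: 0.0293
gripper_force: 61.7
```

```bash
python3 -c "
from rig import close_job
print(close_job())"
```

```text
the job is handed in; nothing more can be done
None
```

The plate is turned one click so its hole stands at the pointer. The nut there measured 21 mm in the images, so I chose spanner_m without trying the others. It is seated on the recess floor over the nut and still gripped upright, the other two spanners were not touched, and the job is handed in at about 17 s.

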